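# Mesh the turntable's gear and index the bottle rocket

### The arm

A 7-joint arm with a two-finger parallel gripper is mounted at the origin on the work surface. World frame = base frame: x ahead of the robot, y to its left, z up, the work surface at z = 0. Lengths are in mm, angles in rad, forces in N, time in s.
With the tool pointing down it reaches from about 425 to 825 mm from the base axis. Payload 3.6 kg.
Tool frame: the origin (TCP) lies on the centre line of the jaws, within the pads' length; the fingertips stand 22 mm ahead of it and the grasp point (between the pads) lies 3 mm ahead of it; z points along the fingers, y is the line along which they close (so a half turn about z gives the same grasp; the last joint's range is limited). The gripper opens to 93 mm and grips with 3 to 60 N. Pads are 15 mm wide; open, the fingers measure 128 mm over their backs; the gripper's body (75 mm by 188 mm) begins 65 mm behind the grasp point.
Start: joints at [-1.153, 0.615, -0.013, 1.423, 0.008, 1.103, -0.04], TCP at [279.058, 587.018, 240.64] pointing down, gripper open.
Joint ranges: [-3.12, 3.12], [-0.3, 2.06], [-1.34, 1.32], [0.26, 2.42], [-1.36, 4.5], [0.01, 1.98], [-2.84, 2.84]. Speed limits (rad/s): [2.79, 2.79, 3.14, 3.14, 3.14, 3.14, 3.14].

### API

Orientations are given as a rotation vector (axis times angle).
In Python, from station import arm gives the robot as it stands.
- The arm moves only by the shell command python3 -m pendant 'ROWS' [FORCE]. ROWS is JSON, a list of rows, each a list of 5 numbers: the shift along the world's x, y, z in units of 750 mm (1.0 is 750 mm), then the turn about the world's z in units of 180 degrees (1.0 is 180 degrees), then the opening, from 0 (shut) to 1 (fully open). A call has 1 to 10 rows; each row is the pose to reach, as a shift and turn from the pose commanded when the call began, turning the shorter way round; what a row does not reach only later rows make up. A row lasts 1/12 s, in which the tool goes at most 41.7 mm and 7.16 degrees, less where a joint would pass 70% of its speed; a pose out of reach is approached as far as the arm can. A call with a number of a shift or a turn outside -1 to 1 is refused whole. A call with a gripper value outside its range is refused whole. The fingers move at their own pace and stop on an object; FORCE is the grip in N (left out, the last holds). Time passes only in rows, so rows that repeat a pose let the fingers close. It gives the time, the measured TCP pose, the force, the opening and the grip force at its end, in the units of the state.
- arm.state(): the state, without advancing time (a new reading comes with each control period).
- arm.get_image(name): name is "scene" or "top" or "wrist"; returns the picture (400x640x3 uint8, red, green, blue); there is no depth.
- arm.calibration(name): a dict with "fovy" (degrees; the focal length in pixels is half the picture's height over the tangent of half this angle, whatever the lens; pixels are square), "cx", "cy" (the principal point, pixels), "world_to_cam" (4x4, takes a point from world to camera coordinates). Camera axes: x right, y up, looking along -z (the intrinsics and any distortion apply to the point x, -y, -z); pixel columns grow to the right and rows downward; lengths in mm; the calibration is good to about 2 mm. A picture is of the moment at which its call begins: read the wrist's pose just before it. calibration takes no time and is no camera call; for the wrist camera it gives the pose at the moment of the call.
- arm.hand_in(): hands the job in; it is judged then, once.
The state is a dict: "time_s": time; "joints": joint angles; "qvel": joint speeds; "tau": joint torques, N m; "position": TCP position; "tool_rot": TCP orientation; "wrist_force": force on the tool from outside, world axes, zero at the start; "ft_torque": the same for the moment, N m; "opening": opening from 0.0 (shut) to 1.0 (fully open); "grip_force": force on a finger pad.
Only numpy, scipy, OpenCV 4.12 (cv2) and the standard library are available. Lean on these libraries where they do the work, as an engineer would, in place of code of your own. Each camera call takes 0.05 s, during which the arm holds its last target. There are 200 camera calls.

### The job

Put the turntable's gearbox in gear with the red knob: ease it down while rocking it to and fro until the teeth mesh and it goes fully home, never forcing the teeth. Then turn the knob, left fully home, to bring the red mark on the turntable exactly under the yellow pointer, and let go. Do not touch the turntable or the rocket, and leave everything else on the bench where it is.

Things in the scene. Friction and masses are not known exactly. Their poses are not given: they have to be found in the camera images.
- gearbox: grey two-speed gearbox with an aluminium top, bolted down; 180 (its x) x 400 (its y) x 70 mm high, origin at the centre of its underside. The red gear knob stands near its -y end (axis at y = -120 mm), the turntable near its +y end (axis at y = +110 mm); both axes are vertical.
- knob: red bar-shaped grip on top of the gear knob, 54 long (its x) x 14 wide (its y) x 32 mm high, origin at its centre on the knob axis, about 120 mm above the bench when up. Grip it across its width to push and turn. It sits on the brass collar by a spring: 2 N preload, then 2.5 N per mm for 6 mm, then solid; against blocked teeth it sinks into this spring and the force climbs.
- collar: brass collar below the grip, 66 mm across, 6 mm thick; turns with the grip. Origin on the knob's axis; when up its top is 97 mm above the bench, 7 mm below the grip. Its underside carries three square dogs.
- shift (a joint): how far the brass collar has gone down, m: 0 up in neutral; the dogs meet the tips of the ring's teeth at 0.003; 0.0095 fully home with the teeth fully in mesh. It needs about 1.5 N to slide and stays where it is left.
- sleeve: sleeve under the collar with a steel ring of 6 upward teeth (pitch 60 degrees) that the dogs drop between. Where the teeth stand is not told by this pose and differs every time; the dogs fit within some 2.5 degrees either way. Turned, with about 0.15 N m, it turns the turntable half as far, the same way. More than 15 N damages the tooth tips.
- rocket: white turntable plate, 150 mm across, with the clear bottle rocket and its blue fins fixed on it (to 180 mm above the plate's underside); origin on the turntable's axis at the plate's underside, 78 mm above the bench. It turns only about this axis, and only with the gearing.
- mark (a point): red index mark on the top of the turntable plate, 66 mm from its axis.
- pointer_tip (a point): tip of the fixed yellow pointer on its black post beside the turntable, 66 mm from the turntable's axis and about 10 mm above the plate. It stands 16 to 26 degrees counter-clockwise (from above) of the red mark at the start.
- bottle_cap: blue bottle cap, on the gearbox, 30 across, 14 high mm; not part of the job, to be left alone; origin at the middle of its underside.
- screwdriver: red-handled screwdriver, 170 long mm; not part of the job, to be left alone; origin at the middle of its underside.
- tape_roll: roll of tape, 70 across mm; not part of the job, to be left alone; origin at the middle of its underside.
- spare_bottle: upright clear bottle, 64 across, 200 high mm; not part of the job, to be left alone; origin at the middle of its underside.
- fin_blank: blue sheet, 110 x 60 x 5 mm; not part of the job, to be left alone; origin at the middle of its underside.
- part_cup: white cup, 70 across, 70 high mm; not part of the job, to be left alone; origin at the middle of its underside.

How it is judged:
By the outcome, as a careful person would: the job done as asked, in the order asked, and still so for the second after the job is handed in, with the robot touching nothing.
It also fails if it takes over 58 s, if anything falls off the work surface, if the arm or the gripper's body presses on something with over 40 N, if the wrist force passes 120 N, or if a joint passes its speed limit or range.

## Working session

There is one attempt and no reset: what is moved stays moved. The work goes in short steps, Python scripts to look and compute and a shell command to move; the robot and the scene stay as the last step left them, time stands still between calls to the robot, and variables do not carry over. Pictures are saved under pics/ and viewed, at most 10 in all, crops included, and the job is handed in when it is done.

```bash
mkdir -p pics; ls
python3 - <<'E'
from station import arm
import cv2
for n in("scene","top"):
    c=arm.calibration(n); print(n,c)
    cv2.imwrite(f"pics/{n}0.png",arm.get_image(n)[:,:,::-1])
s=arm.state();print(s)
E
```

```text
pics
scene {'fovy': 54.71971114391377, 'cx': 323.56304757309573, 'cy': 199.97689468761598, 'world_to_cam': array([[-8.25503270e-01,  5.64217366e-01,  1.42518679e-02,
         4.77722784e+02],
       [-3.04970962e-01, -4.67164441e-01,  8.29909692e-01,
         7.73969478e+01],
       [ 4.74907426e-01,  6.80746759e-01,  5.57715686e-01,
        -1.51826892e+03],
       [ 0.00000000e+00,  0.00000000e+00,  0.00000000e+00,
         1.00000000e+00]])}
top {'fovy': 43.71168208471039, 'cx': 316.1211545311373, 'cy': 199.025057209914, 'world_to_cam': array([[ 2.16273998e-02, -9.99552797e-01,  2.06509493e-02,
        -1.28979372e+01],
       [ 9.89129026e-01,  2.43978376e-02,  1.45012120e-01,
        -6.06543117e+02],
       [-1.45451108e-01,  1.72902182e-02,  9.89214347e-01,
        -1.25390383e+03],
       [ 0.00000000e+00,  0.00000000e+00,  0.00000000e+00,
         1.00000000e+00]])}
{'time_s': 0.1, 'joints': array([-1.15350534,  0.61581896, -0.01263518,  1.4246827 ,  0.00810687,
        1.10339127, -0.04038876]), 'qvel': array([-0.00019696, -0.00162892,  0.0016325 , -0.00282382,  0.00050249,
       -0.00217671,  0.00020895]), 'tau': array([ 1.02532525e-03, -4.60040331e+01,  2.09823330e-01, -1.66244102e+01,
       -6.11650664e-02,  1.69061800e-02,  8.61989452e-05]), 'position': array([278.79597695, 586.46972504, 239.61773559]), 'tool_rot': array([-0.69114893, -3.06413574,  0.00345475]), 'wrist_force': array([ 0.39605143,  0.46947832, -0.8663038 ]), 'ft_torque': array([-0.02022528,  0.04326996, -0.04994742]), 'grip_force': 0.0, 'opening': 0.9973660219655642}
```

View pics/top0.png

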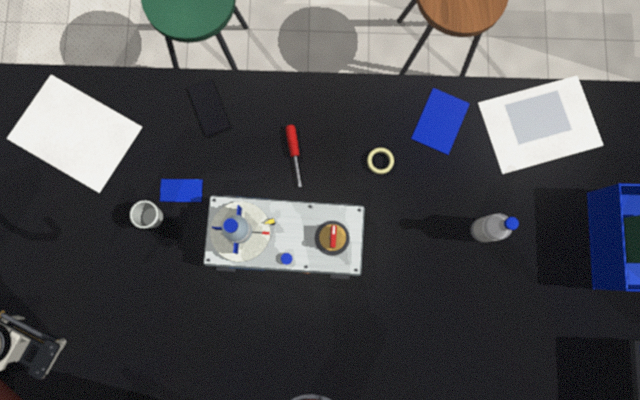

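View pics/scene0.png

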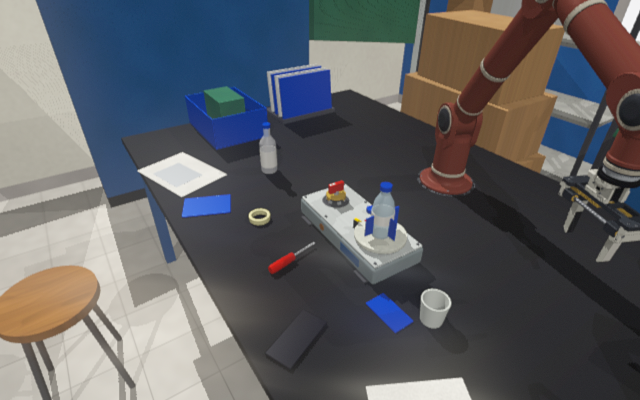

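The top view shows the gearbox around (284,235), the knob at (333,237), the turntable at (238,230), the pointer at (270,222) and the mark near (262,233). I'll enlarge it and locate these.

```bash
cat > h.py <<'E'
import numpy as np
from station import arm
def px2w(n,u,v,z,c=None):
    c=c or arm.calibration(n); f=200/np.tan(np.radians(c["fovy"])/2)
    M=np.array(c["world_to_cam"]); d=M[:3,:3].T@np.array([(u-c["cx"])/f,-(v-c["cy"])/f,-1.])
    o=-M[:3,:3].T@M[:3,3]
    return o+d*(z-o[2])/d[2]
E
python3 - <<'E'
import cv2
from h import *
im=cv2.imread("pics/top0.png")[185:285,195:375]
cv2.imwrite("pics/topc.png",cv2.resize(im,(792,440),interpolation=cv2.INTER_CUBIC))
print(px2w("top",333,237,136))
for p in((210,197),(364,206),(360,275),(205,265)): print(px2w("top",*p,70))
E
```

```text
[502.38206254 -39.6301639  136.        ]
[601.45596867 271.42448962  70.        ]
[ 587.93790479 -120.95595814   70.        ]
[ 413.66004864 -112.2711614    70.        ]
[429.96815763 274.85469699  70.        ]
```

View pics/topc.png

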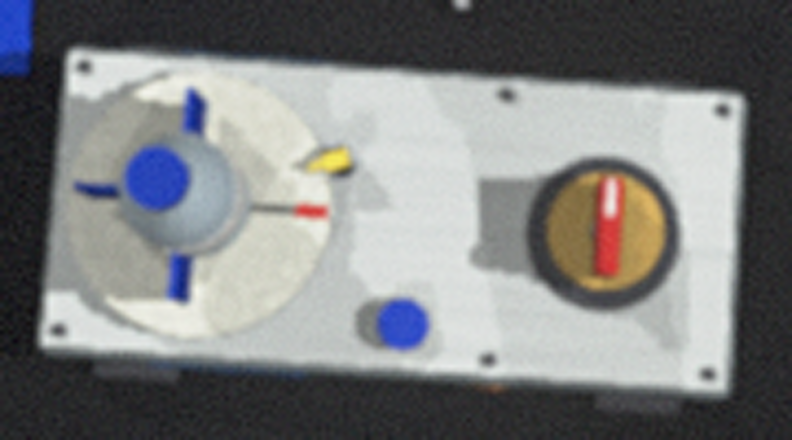

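The crop shows the grip bar centred at about (609,226), pointing along the box's x. The pointer tip is at about (302,167) and the mark at about (312,211). From these, the knob is near (503,-41) and the turntable near (512,188). I'll move high over the knob and turn clockwise, so that plenty of wrist travel is left for turning counter-clockwise.

```bash
python3 -m pendant '[[0,0,0.14,-0.08,0.6],[0,0,0.14,-0.16,0.6],[0.3,-0.837,0.14,-0.85,0.6],[0.3,-0.837,0.14,-0.85,0.6],[0.3,-0.837,0.14,-0.85,0.6],[0.3,-0.837,0.14,-0.85,0.6],[0.3,-0.837,0.14,-0.85,0.6],[0.3,-0.837,0.14,-0.85,0.6],[0.3,-0.837,0.14,-0.85,0.6],[0.3,-0.837,0.14,-0.85,0.6]]'; python3 -c "
from station import arm
s=arm.state();print(s['joints'],s['tool_rot'])"
```

```text
time_s: 0.93
position: [391.4, 271.2, 334.7]
tool_rot: [-2.36, -2.074, 0.001]
wrist_force: [1.7, -0.3, 0.2]
opening: 0.603
grip_force: 0.0
[-0.93240861  0.26379143  0.36833802  1.75958673 -0.1039797   1.13774978
 -0.66078591] [-2.35955649e+00 -2.07354613e+00  7.13277983e-04]
```

```bash
python3 -m pendant '[[0.149,-0.416,0,-0.467,0.6],[0.149,-0.416,0,-0.467,0.6],[0.149,-0.416,0,-0.467,0.6],[0.149,-0.416,0,-0.467,0.6],[0.149,-0.416,0,-0.467,0.6],[0.149,-0.416,0,-0.467,0.6],[0.149,-0.416,0,-0.467,0.6],[0.149,-0.416,0,-0.467,0.6],[0.149,-0.416,-0.05,-0.467,0.6],[0.149,-0.416,-0.1,-0.467,0.6]]'
python3 -m pendant '[[0,0,0,-0.07,0.6],[0,0,0,-0.07,0.6],[0,0,0,-0.07,0.6]]'
python3 - <<'E'
from h import *
import cv2
s=arm.state();print(s['joints'],s['tool_rot'],s['position'])
c=arm.calibration("wrist");print(c)
cv2.imwrite("pics/w1.png",arm.get_image("wrist")[:,:,::-1])
import pickle;pickle.dump(c,open("w1.pkl","wb"))
E
```

```text
time_s: 1.77
position: [504.9, -42.6, 260.7]
tool_rot: [3.126, 0.291, 0.01]
wrist_force: [0.3, 1.5, -1.3]
opening: 0.597
grip_force: 0.0
time_s: 2.02
position: [502.6, -38.4, 258.6]
tool_rot: [3.141, -0.038, -0.004]
wrist_force: [-0.4, -0.8, 0.3]
opening: 0.602
grip_force: 0.0
[-0.50199929  0.46053749  0.7937382   1.8253986  -0.38012103  1.01769471
 -1.15020474] [ 3.14073565 -0.03758632 -0.00426773] [502.61586253 -38.43537159 258.60059509]
{'fovy': 60.300284370781974, 'cx': 318.6192206541167, 'cy': 196.66106715424272, 'world_to_cam': array([[-2.47162285e-02, -9.99694395e-01, -4.74267002e-04,
        -2.58566504e+01],
       [ 9.58147670e-01, -2.35536847e-02, -2.85303816e-01,
        -4.41661331e+02],
       [ 2.85205454e-01, -7.50605213e-03,  9.58437013e-01,
        -5.53199842e+02],
       [ 0.00000000e+00,  0.00000000e+00,  0.00000000e+00,
         1.00000000e+00]])}
```

View pics/w1.png

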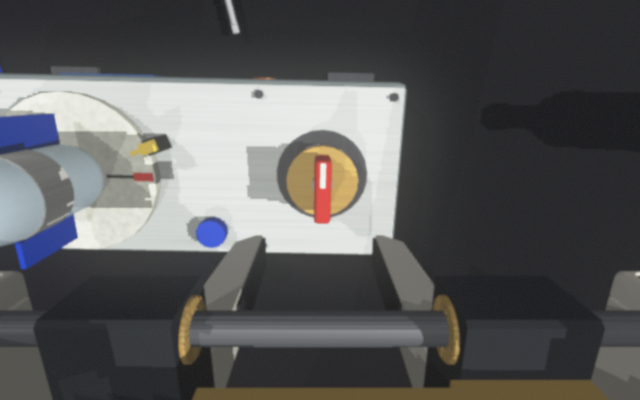

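The wrist view shows the knob bar at columns 316-330, rows 156-222. The collar is centred at about (322,180), the pointer tip at about (133,152) and the mark's outer end at about (152,177).

Run:
```python
from h import *
import pickle,cv2
c=pickle.load(open("w1.pkl","rb"))
im=cv2.imread("pics/w1.png")
for p in((315.5,222),(330,222),(315.5,156),(330,156)): print(px2w("",*p,136,c).round(1))
print("collar",[px2w("",u,v,97,c).round(1) for u,v in((287,181),(358,181),(322,145),(322,217))])
print([px2w("",u,v,70,c).round(1) for u,v in((406,84),(391,253))])
print("pt",px2w("",133,152,93,c).round(1),"mark",px2w("",152,177,83,c).round(1),px2w("",135,177,83,c).round(1))
a=cv2.resize(im[80:260,0:180],(600,600),interpolation=cv2.INTER_CUBIC)
cv2.imwrite("pics/w1c.png",cv2.resize(im[125:235,90:370],(800,314),interpolation=cv2.INTER_CUBIC))
```

```text
[478.6 -35.2 136. ]
[478.3 -47.2 136. ]
[533.9 -36.7 136. ]
[533.6 -48.1 136. ]
collar [array([504.6,  -9.3,  97. ]), array([503. , -74.5,  97. ]), array([536.8, -42.2,  97. ]), array([468.7, -40.7,  97. ])]
[array([ 587.3, -121.1,   70. ]), array([ 416.4, -113.3,   70. ])]
pt [534.2 129.5  93. ] mark [508.3 121.1  83. ] [508.7 137.3  83. ]
```

View pics/w1c.png

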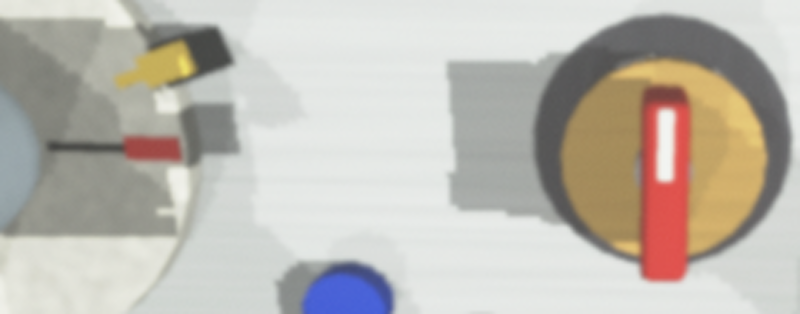

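The knob axis is near (504,-42) with the bar yaw at about -2.5°. I'll descend in two steps.

```bash
python3 -m pendant '[[0.0015,-0.004,-0.05,-0.005,0.5],[0.0015,-0.004,-0.1,-0.005,0.5],[0.0015,-0.004,-0.13,-0.005,0.5],[0.0015,-0.004,-0.14,-0.005,0.5],[0.0015,-0.004,-0.14,-0.005,0.5],[0.0015,-0.004,-0.14,-0.005,0.5]]'
```

```text
time_s: 2.57
position: [505.2, -41.9, 155.8]
tool_rot: [3.141, -0.058, 0.003]
wrist_force: [0.5, 0.1, -0.4]
opening: 0.496
grip_force: 0.0
```

```bash
python3 -m pendant '[[-0.0015,0,-0.037,0,0.5],[-0.0015,0,-0.037,0,0.5],[-0.0015,0,-0.037,0,0.5]]'; python3 -m pendant '[[0,0,0,0,0.1],[0,0,0,0,0.1],[0,0,0,0,0.1],[0,0,0,0,0.1],[0,0,0,0,0.1],[0,0,0,0,0.1],[0,0,0,0,0.1]]' 40
```

```text
time_s: 2.82
position: [503.5, -41.6, 128.1]
tool_rot: [-3.141, 0.059, -0.001]
wrist_force: [-0.1, -0.2, 0.5]
opening: 0.5
grip_force: 0.0
time_s: 3.4
position: [503.4, -41.5, 127.3]
tool_rot: [-3.141, 0.059, -0.001]
wrist_force: [-0.1, 0.9, 1.4]
opening: 0.147
grip_force: 40.0
```

```bash
python3 -m pendant '[[0,0,-0.001,0,0.1],[0,0,-0.002,0,0.1],[0,0,-0.003,0,0.1],[0,0,-0.004,0,0.1],[0,0,-0.004,0,0.1]]';python3 -m pendant '[[0,0,-0.0007,0,0.1],[0,0,-0.0014,0,0.1],[0,0,-0.0014,0,0.1]]'
```

```text
time_s: 3.82
position: [503.4, -41.5, 124.2]
tool_rot: [-3.141, 0.059, -0.001]
wrist_force: [-0.9, 1.6, 3.8]
opening: 0.15
grip_force: 40.0
time_s: 4.07
position: [503.4, -41.6, 123.4]
tool_rot: [-3.141, 0.059, -0.001]
wrist_force: [-0.8, 1.0, 6.5]
opening: 0.146
grip_force: 40.0
```

Blocked at about 6 N. Next I'll rock it at about 2° per row.

```bash
python3 -m pendant '[[0,0,0,0.01,0.1],[0,0,0,0.02,0.1],[0,0,0,0.03,0.1],[0,0,0,0.04,0.1],[0,0,0,0.05,0.1],[0,0,0,0.06,0.1],[0,0,0,0.07,0.1],[0,0,0,0.08,0.1]]'
```

```text
time_s: 4.73
position: [503.5, -41.8, 123.5]
tool_rot: [-3.124, -0.336, -0.002]
wrist_force: [-1.1, 1.7, 6.1]
opening: 0.148
grip_force: 40.0
```

```bash
python3 -m pendant '[[0,0,0,0.01,0.1],[0,0,0,0.02,0.1],[0,0,0,0.03,0.1],[0,0,0,0.04,0.1],[0,0,0,0.05,0.1],[0,0,0,0.06,0.1],[0,0,0,0.07,0.1],[0,0,0,0.08,0.1],[0,0,0,0.09,0.1],[0,0,0,0.1,0.1]]'; python3 -c "
from station import arm
s=arm.state();print(s['ft_torque'],s['joints'][6])"
```

```text
time_s: 5.57
position: [503.6, -42.2, 123.5]
tool_rot: [3.032, 0.82, 0.002]
wrist_force: [-0.3, -0.1, 6.3]
opening: 0.148
grip_force: 40.0
[-0.00592215  0.30139123 -0.08556086] -0.5653832479169886
```

```bash
python3 -m pendant '[[0,0,0,-0.02,0.1],[0,0,0,-0.04,0.1],[0,0,0,-0.06,0.1],[0,0,0,-0.08,0.1],[0,0,0,-0.1,0.1],[0,0,0,-0.12,0.1],[0,0,0,-0.14,0.1],[0,0,0,-0.16,0.1],[0,0,0,-0.18,0.1],[0,0,0,-0.19,0.1]]'; python3 -m pendant '[[0,0,0,-0.01,0.1],[0,0,0,-0.02,0.1],[0,0,0,-0.03,0.1],[0,0,0,-0.04,0.1],[0,0,0,-0.05,0.1],[0,0,0,-0.06,0.1],[0,0,0,-0.07,0.1],[0,0,0,-0.08,0.1]]'
```

```text
time_s: 6.4
position: [503.5, -41.5, 123.4]
tool_rot: [-3.139, 0.112, -0.001]
wrist_force: [-0.7, 0.7, 5.9]
opening: 0.149
grip_force: 40.0
time_s: 7.07
position: [503.4, -41.2, 122.8]
tool_rot: [-3.1, 0.505, -0.0]
wrist_force: [1.2, 2.3, 0.1]
opening: 0.149
grip_force: 40.0
```

Force fell to about 0, so the dogs have dropped in. I'll follow it down with a small rock and watch the force.

```bash
python3 -m pendant '[[0,0,-0.0013,0,0.1],[0,0,-0.0026,0,0.1],[0,0,-0.0026,0,0.1]]'; python3 -m pendant '[[0,0,-0.0013,0,0.1],[0,0,-0.0026,0,0.1],[0,0,-0.0026,0,0.1]]'
```

```text
time_s: 7.32
position: [503.4, -41.2, 121.0]
tool_rot: [-3.101, 0.5, -0.0]
wrist_force: [0.6, 1.9, 2.4]
opening: 0.147
grip_force: 40.0
time_s: 7.57
position: [503.4, -41.3, 119.1]
tool_rot: [-3.101, 0.501, -0.0]
wrist_force: [1.2, 2.8, 3.5]
opening: 0.147
grip_force: 40.0
```

```bash
python3 -m pendant '[[0,0,-0.0013,0,0.1],[0,0,-0.0023,0,0.1],[0,0,-0.0023,0,0.1]]'; python3 -m pendant '[[0,0,-0.0013,0,0.1],[0,0,-0.002,0,0.1],[0,0,-0.002,0,0.1]]'
```

```text
time_s: 7.82
position: [503.4, -41.3, 117.4]
tool_rot: [-3.101, 0.501, -0.0]
wrist_force: [1.9, 4.0, 5.0]
opening: 0.148
grip_force: 40.0
time_s: 8.07
position: [503.4, -41.3, 116.3]
tool_rot: [-3.1, 0.501, -0.001]
wrist_force: [-0.0, 3.4, 8.5]
opening: 0.145
grip_force: 40.0
```

It is home, with z stopping at about 118 and the force then climbing on the spring. I'll ease the push slightly and turn 36° counter-clockwise.

```bash
python3 -m pendant '[[0,0,0.0007,0.02,0.1],[0,0,0.0007,0.04,0.1],[0,0,0.0007,0.06,0.1],[0,0,0.0007,0.08,0.1],[0,0,0.0007,0.1,0.1],[0,0,0.0007,0.12,0.1],[0,0,0.0007,0.14,0.1],[0,0,0.0007,0.16,0.1],[0,0,0.0007,0.18,0.1],[0,0,0.0007,0.2,0.1]]';python3 -m pendant '[[0,0,0,0,0.1],[0,0,0,0,0.1]]'
python3 - <<'E'
from h import *
import cv2,pickle
c=arm.calibration("wrist");im=arm.get_image("wrist")[:,:,::-1];cv2.imwrite("pics/w2.png",im)
t=arm.get_image("top")[:,:,::-1];cv2.imwrite("pics/t2.png",t)
pickle.dump(c,open("w2.pkl","wb"))
s=cv2.resize(t[195:265,205:345],(800,400),interpolation=cv2.INTER_CUBIC)
cv2.imwrite("pics/m2.png",s)
E
```

```text
time_s: 8.9
position: [503.5, -42.1, 116.8]
tool_rot: [3.104, 0.483, 0.002]
wrist_force: [0.3, 3.0, 6.8]
opening: 0.144
grip_force: 40.0
time_s: 9.07
position: [503.4, -42.1, 116.9]
tool_rot: [3.105, 0.48, 0.002]
wrist_force: [0.1, 2.1, 6.8]
opening: 0.147
grip_force: 40.0
```

View pics/m2.png

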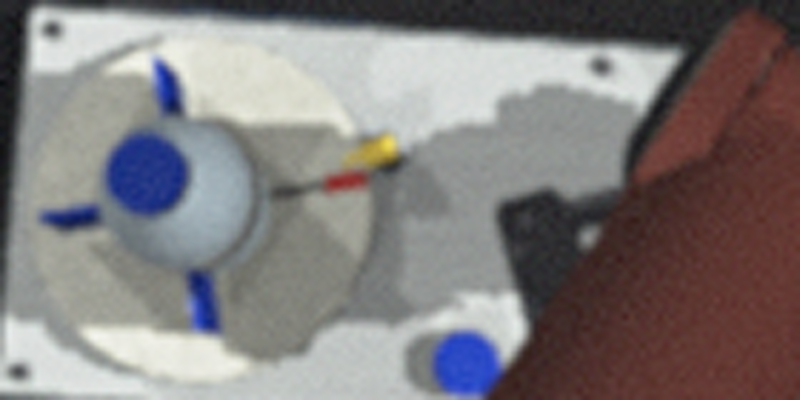

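In the crop the mark is now centred at (345,182), with its black line starting at (275,192). The pointer tip is at about (342,160). Plate centre is about (205,209).

Run:
```python
from h import *
w=lambda u,v,z:px2w("top",205+u/5.714,195+v/5.714,z)[:2]
c=w(205,209,83); 
for cc in (c,np.array([513.4,187.8])):
    for p,z in(((342,160),93),((345,182),83),((367,179),83)):
        d=w(*p,z)-cc; print(cc.round(1),np.hypot(*d).round(1),np.degrees(np.arctan2(d[1],d[0])).round(1))
```

```text
[514.3 187.7] 63.6 -69.9
[514.3 187.7] 62.0 -77.7
[514.3 187.7] 71.6 -78.1
[513.4 187.8] 64.1 -69.1
[513.4 187.8] 62.3 -76.8
[513.4 187.8] 72.0 -77.4
```

View pics/w2.png

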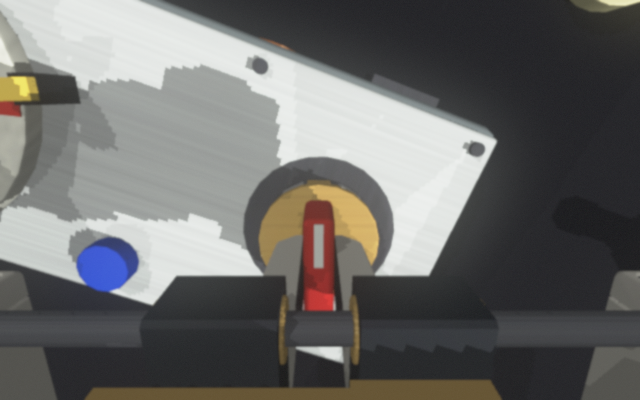

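About 7.8° of table is left, so about 15.6° of knob. I'll turn 14°, release, and inspect closely.

```bash
python3 -m pendant '[[0,0,0,0.02,0.1],[0,0,0,0.04,0.1],[0,0,0,0.06,0.1],[0,0,0,0.078,0.1],[0,0,0,0.078,0.1],[0,0,0,0.078,0.1]]'; python3 -m pendant '[[0,0,0,0,0.5],[0,0,0,0,0.5],[0,0,0,0,0.5],[0,0,0,0,0.5],[0,0,0,0,0.5],[0,0,0.05,0,0.5],[0,0,0.1,0,0.5],[0,0,0.15,0,0.5],[0,0,0.19,0,0.5],[0,0,0.19,0,0.5]]';python3 -m pendant '[[0,0.05,0,-0.03,0.5],[0,0.1,0,-0.06,0.5],[0,0.13,0,-0.1,0.5],[0,0.13,0,-0.14,0.5],[0,0.13,0,-0.18,0.5],[0,0.13,0,-0.18,0.5],[0,0.13,0,-0.18,0.5]]'
python3 - <<'E'
from h import *
import cv2,pickle
c=arm.calibration("wrist");im=arm.get_image("wrist")[:,:,::-1];cv2.imwrite("pics/w3.png",im)
pickle.dump(c,open("w3.pkl","wb"))
M=c["world_to_cam"];f=200/np.tan(np.radians(c["fovy"])/2)
p=M@[534,130,88,1];u=c["cx"]+f*p[0]/-p[2];v=c["cy"]-f*p[1]/-p[2];print(u,v)
u0=int(max(0,u-60));v0=int(max(0,v-50));print(u0,v0)
cv2.imwrite("pics/w3c.png",cv2.resize(im[v0:v0+90,u0:u0+120],(800,600),interpolation=cv2.INTER_CUBIC))
E
```

```text
time_s: 9.67
position: [503.6, -42.3, 116.9]
tool_rot: [3.022, 0.855, 0.002]
wrist_force: [0.4, 2.4, 6.8]
opening: 0.15
grip_force: 40.0
time_s: 10.5
position: [506.6, -43.1, 264.7]
tool_rot: [3.018, 0.855, 0.018]
wrist_force: [0.2, -0.1, 0.3]
opening: 0.496
grip_force: 0.0
time_s: 11.08
position: [502.8, 55.8, 258.2]
tool_rot: [3.141, -0.015, -0.002]
wrist_force: [0.3, -0.3, -0.3]
opening: 0.502
grip_force: 0.0
237.5959116454335 148.1623348448598
177 98
```

View pics/w3c.png

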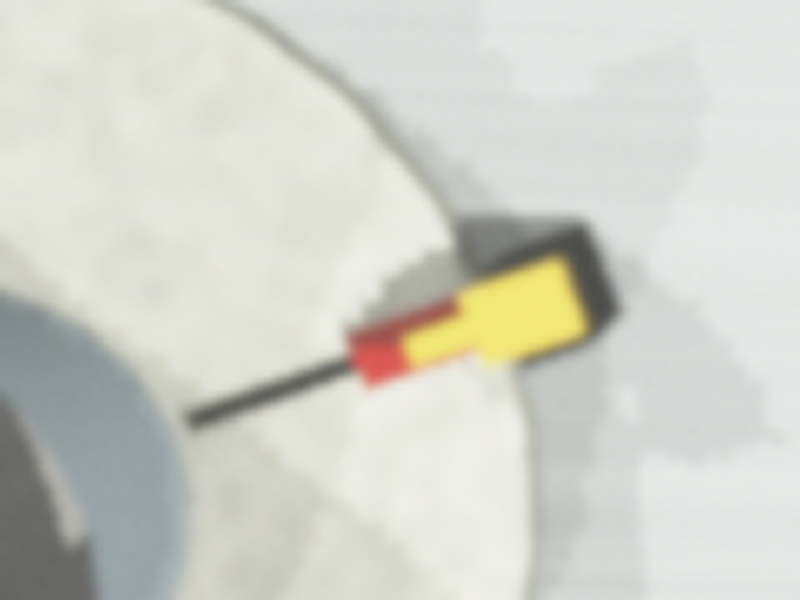

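The crop shows the pointer tip at about (403,352). The mark's inner end is centred at about (359,361) and its black line runs (190,421)→(352,366), so mark and pointer nearly line up.

Run:
```python
from h import *
import pickle
c=pickle.load(open("w3.pkl","rb"))
w=lambda u,v,z:px2w("",177+(u+.5)/6.667-.5,98+(v+.5)/6.667-.5,z,c)[:2]
a=lambda d:np.degrees(np.arctan2(d[1],d[0])).round(2)
C=np.array([513.9,187.8])
for zp,zt in((82,92),(84,94)):
  q=[w(190,421,zp),w(359,361,zp)];t=w(403,352,zt);b=w(525,310,zt)
  print("line dir",a(q[1]-q[0]),"pointer dir",a(t-b)-180,a(b-t))
  n=(q[1]-q[0])/np.hypot(*(q[1]-q[0])); d=t-q[1]
  off=n[0]*d[1]-n[1]*d[0]
  print("tip off line mm (ccw+)",off.round(2),"deg",np.degrees(off/66).round(2),np.hypot(*(t-C)),a(t-C),a(q[1]-C),np.hypot(*(q[1]-C)))
```

```text
line dir -71.44 pointer dir -71.96 -71.96
tip off line mm (ccw+) -0.17 deg -0.15 61.00400005519166 -72.17 -72.1 51.894106866502916
line dir -71.44 pointer dir -71.96 -71.96
tip off line mm (ccw+) -0.17 deg -0.15 61.55400822511904 -72.03 -71.95 52.483809705301105
```

Mark and pointer agree to about 0.15°. As a last check I'll compare the scene camera before and after, to confirm the knob stayed down and nothing else moved.

Run:
```python
from h import *
import cv2
im=arm.get_image("scene")[:,:,::-1];cv2.imwrite("pics/s4.png",im)
o=cv2.imread("pics/scene0.png")
g=lambda i:cv2.resize(i[165:225,305:365],(400,400),interpolation=cv2.INTER_CUBIC)
cv2.imwrite("pics/cmp.png",np.hstack([g(o),g(im)]))
```

```text
(no output)
```

View pics/cmp.png

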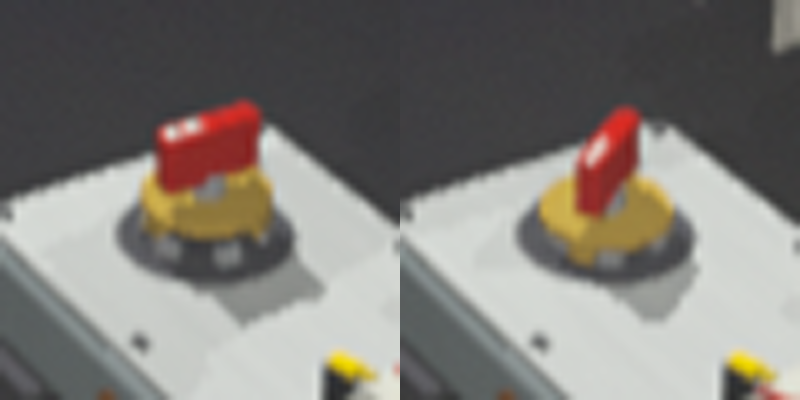

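The right half shows the collar about 3 px (about 9 mm) lower, with the dogs down between the teeth, so it is still home.

```bash
python3 -c "
from station import arm
print(arm.hand_in())"
```

```text
the job is handed in; nothing more can be done
None
```

The gearbox is in gear with the collar fully home, the red mark measured within about 0.2° of the yellow pointer, the knob is released, and the job is handed in; the highest push I read on the knob was about 8.5 N.

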